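# Gauge the toe-stop socket depth of a rebuilt skate plate

### The arm

A 6-joint arm with a two-finger parallel gripper is mounted at the origin on the work surface. World frame = base frame: x ahead of the robot, y to its left, z up, the work surface at z = 0. Lengths are in mm, angles in rad, forces in N, time in s.
With the tool pointing down it reaches from about 300 to 775 mm from the base axis. Payload 14.6 kg.
Tool frame: the origin (TCP) lies between the finger pads, 19 mm behind the fingertips; this is the grasp point; z points along the fingers, y is the line along which they close (so a half turn about z gives the same grasp; the last joint's range is limited). The gripper opens to 94 mm and grips with 3 to 60 N. Pads are 16 mm wide; open, the fingers measure 119 mm over their backs; the gripper's body (75 mm by 177 mm) begins 78 mm behind the grasp point.
Start: joints at [1.142, 0.3, 1.521, -0, 1.321, -0.067], TCP at [194.674, 514.385, 224.246] pointing down, gripper open.
Joint ranges: [-3.03, 3.03], [-0.79, 2.21], [0.23, 2.52], [-1.04, 4.18], [0, 3.07], [-2.55, 2.55]. Speed limits (rad/s): [2.22, 2.22, 2.57, 3.14, 3.14, 3.14].

### API

Orientations are given as [roll, pitch, yaw] about the fixed x, y, z axes, in that order (R = Rz(yaw) Ry(pitch) Rx(roll)).
In Python, from cell import manip gives the robot as it stands. The module is installed in compiled form; this text tells all that it offers.
- The arm moves only by the shell command python3 -m creep 'ROWS' [FORCE]. ROWS is JSON, a list of rows, each a list of 3 entries, a list of its own where there are three numbers: the opening, from -1 (shut) to 1 (fully open), then the shift along the tool's x, y, z in cm, then the turn about the tool's z in units of 5 degrees (1.0 is 5 degrees). In form: [[grip, [tx, ty, tz], roll], ...]. A call has 1 to 12 rows; each row is the pose to reach, as a shift and turn from the pose commanded when the call began, along the tool's axes at that moment; what a row does not reach only later rows make up. A row lasts 1/10 s, in which the tool goes at most 50 mm and 8.59 degrees, less where a joint would pass 70% of its speed; a pose out of reach is approached as far as the arm can. A call with a gripper value outside its range is refused whole. The fingers move at their own pace and stop on an object; FORCE is the grip in N (left out, the last holds). Time passes only in rows, so rows that repeat a pose let the fingers close. It gives the time, the measured TCP pose, the force, the opening and the grip force at its end, in the units of the state.
- manip.read_state(): the state, without advancing time (a new reading comes with each control period).
- manip.camera(name): name is "scene" or "side" or "wrist"; returns the picture (420x560x3 uint8, red, green, blue); there is no depth.
- manip.camera_params(name): a dict with "fovy" (degrees; the focal length in pixels is half the picture's height over the tangent of half this angle, whatever the lens; pixels are square), "cx", "cy" (the principal point, pixels), "k1" (the pictures are not rectified: a ray, as slopes to the right and down, at radius r is drawn at 1 + k1 r^2 times it, then the intrinsics apply), "origin" and "attitude" of the camera in the world. Camera axes: x right, y down, z forward; pixel columns grow to the right and rows downward; lengths in mm; the calibration is good to about 2 mm. A picture is of the moment at which its call begins: read the wrist's pose just before it. camera_params takes no time and is no camera call; for the wrist camera it gives the pose at the moment of the call.
- manip.sign_off(): hands the job in; it is judged then, once.
The state is a dict: "clock": time; "joints": joint angles; "qd": joint speeds; "effort": joint torques, N m; "eef_pos": TCP position; "eef_rot": TCP orientation; "wrist_force": force on the tool from outside, world axes, zero at the start; "moment": the same for the moment, N m; "finger_gap": finger opening in mm; "finger_force": force on a finger pad.
Only numpy, scipy, OpenCV 4.12 (cv2) and the standard library are available. Lean on these libraries where they do the work, as an engineer would, in place of code of your own. Each camera call takes 0.05 s, during which the arm holds its last target. There are 200 camera calls.

### The job

Take the depth gauge out of its rest and lower its rod straight into the toe-stop socket of the skate plate, gently pressing on past the drag of the sliding collar until the rod bottoms, so that the collar, resting on the face around the socket, marks the depth. Then draw the gauge out and set it back in its rest, upright with its flange down on the rim, let go, and leave the collar at that reading. Leave the other things on the table alone.

Things in the scene. Friction and masses are not known exactly. Their poses are not given: they have to be found in the camera images.
- gauge: Depth gauge, 165 g, upright in its rest at the start. Origin: centre of the rod's tip, z up its axis (round). Steel rod 12 mm across, tip bevelled 2 mm, up to z = 70 mm; aluminium flange 47 mm across, z 70 to 75; round handle 22 mm across, z 75 to 120, where it is gripped (TCP near z = 100 keeps fingertips off the flange). A sliding brass collar sits on the rod.
- collar (a joint): Reading in m: height of the collar's underside above the rod's tip. Brass disc on the rod, 30 mm across, 12 mm thick; slides 0 to 50 mm against about 3 N of drag, stays where left. Starts at 5 to 9 mm, lower than any socket depth: as the rod is lowered the collar lands on the face around the socket and the rod slides on through it, so fingers need not touch it.
- rest: Gauge rest, fixed: upright black tube, 47 mm outside and 37 mm inside, rim 85 mm above the table, on a steel foot 84 mm across. Origin on the table under its centre, z up. Rod and collar hang inside the tube (open down to 10 mm above the table), the gauge's flange sits on the rim; the tip is then 15 mm above the table, the handle at 90 to 135 mm.
- rest_rim (a point): Centre of the rest's mouth, level with the rim, 85 mm above the table.
- skate: Skate plate, fixed. Its nose is an aluminium block 56 x 56 mm, 50 mm high, with the round toe-stop socket in the middle of its flat top. Origin on the table under the socket, z up; the plate with two axles and four white wheels (58 mm across, tops 58 mm above the table, 140 mm over both) runs 225 mm from the socket along its +x.
- socket_mouth (a point): Centre of the socket's mouth, on the nose block's top face, 50 mm above the table. Socket vertical, 15 mm across, mouth bevelled 1.5 mm, blind. Bottom: a firm flat rubber pad (gives 1 mm per 12 N) at an unknown depth of 13 to 31 mm, new each time, to be felt. Go down at 10 to 15 mm/s and stop at 6 to 10 N in all (with collar drag); over 24 N spoils it.
- seater: Bystander: chrome stepped bearing seating tool standing upright, 32 mm across the base, 50 mm high, loose; origin under its centre.
- plug: Bystander: white urethane dance plug, 46 mm across, 40 mm high with its 16 mm stem up, loose; origin under its centre.
- cup: Bystander: pewter cup, 66 mm across the rim, 75 mm high, loose; origin under its centre.
- timer_button (a joint): Bystander: travel in m of the round red push button (36 mm across) on top of the squat grey spin timer (100 x 100 x 40 mm, fixed); 0 is up, 0.006 is pressed.
Not all that is in view belongs to the job. What is shaped like the gauge but red or turquoise is not meant.

How it is judged (in metres and radians):
On the way, in this order (a step that is already met when the one before it is completed fails the run):
1. the gauge is lifted clear out of its rest (z of gauge in the frame of rest above 0.09 m), for 0.1 s.
2. the rod presses on the socket's bottom, the collar on its face (horizontal distance between gauge and socket_mouth below 0.003 m and angle between gauge's own z axis and vertical below 0.1 rad and contact force between gauge and pad_c0 above 1 N and z of collar_c0 in the frame of socket_mouth between 0.004 and 0.008 m), for 0.1 s.
At the end, for the whole second after the job is handed in: The gauge stands released and at rest in its rest, upright within 0.08 rad, within 6 mm of the tube's axis, flange on the rim within 3 mm, and the collar reads the socket's depth within 2 mm (horizontal distance between gauge and rest below 0.006 m and z of gauge in the frame of rest between 0.012 and 0.018 m and angle between gauge's own z axis and vertical below 0.08 rad and linear speed of gauge below 0.02 m/s and ((height (world z) of stopper_c0 between 0.0275 and 0.0285 m and value of joint collar between 0.0105 and 0.0155 m) or (height (world z) of stopper_c0 between 0.0265 and 0.0275 m and value of joint collar between 0.0115 and 0.0165 m) or (height (world z) of stopper_c0 between 0.0255 and 0.0265 m and value of joint collar between 0.0125 and 0.0175 m) or (height (world z) of stopper_c0 between 0.0245 and 0.0255 m and value of joint collar between 0.0135 and 0.0185 m) or (height (world z) of stopper_c0 between 0.0235 and 0.0245 m and value of joint collar between 0.0145 and 0.0195 m) or (height (world z) of stopper_c0 between 0.0225 and 0.0235 m and value of joint collar between 0.0155 and 0.0205 m) or (height (world z) of stopper_c0 between 0.0215 and 0.0225 m and value of joint collar between 0.0165 and 0.0215 m) or (height (world z) of stopper_c0 between 0.0205 and 0.0215 m and value of joint collar between 0.0175 and 0.0225 m) or (height (world z) of stopper_c0 between 0.0195 and 0.0205 m and value of joint collar between 0.0185 and 0.0235 m) or (height (world z) of stopper_c0 between 0.0185 and 0.0195 m and value of joint collar between 0.0195 and 0.0245 m) or (height (world z) of stopper_c0 between 0.0175 and 0.0185 m and value of joint collar between 0.0205 and 0.0255 m) or (height (world z) of stopper_c0 between 0.0165 and 0.0175 m and value of joint collar between 0.0215 and 0.0265 m) or (height (world z) of stopper_c0 between 0.0155 and 0.0165 m and value of joint collar between 0.0225 and 0.0275 m) or (height (world z) of stopper_c0 between 0.0145 and 0.0155 m and value of joint collar between 0.0235 and 0.0285 m) or (height (world z) of stopper_c0 between 0.0135 and 0.0145 m and value of joint collar between 0.0245 and 0.0295 m) or (height (world z) of stopper_c0 between 0.0125 and 0.0135 m and value of joint collar between 0.0255 and 0.0305 m) or (height (world z) of stopper_c0 between 0.0115 and 0.0125 m and value of joint collar between 0.0265 and 0.0315 m) or (height (world z) of stopper_c0 between 0.0105 and 0.0115 m and value of joint collar between 0.0275 and 0.0325 m) or (height (world z) of stopper_c0 between 0.0095 and 0.0105 m and value of joint collar between 0.0285 and 0.0335 m))); the robot touches nothing.
It fails at once if the rod presses on the socket's bottom with more than 24 N (contact force between gauge and pad_c0 above 24 N).
It fails at once if the chrome seating tool is shifted by more than 15 mm (distance of seater from where it was at the start of the episode above 0.015 m).
It fails at once if the dance plug is shifted by more than 15 mm (distance of plug from where it was at the start of the episode above 0.015 m).
It fails at once if the cup is shifted by more than 15 mm (distance of cup from where it was at the start of the episode above 0.015 m).
It fails at once if the timer's button is pressed (value of joint timer_button above 0.003 m).
It also fails if it takes over 50 s, if anything falls off the work surface, if the arm or the gripper's body presses on something with over 40 N, if the wrist force passes 120 N, or if a joint passes its speed limit or range.

## Working session

There is one attempt and no reset: what is moved stays moved. The work goes in short steps, Python scripts to look and compute and a shell command to move; the robot and the scene stay as the last step left them, time stands still between calls to the robot, and variables do not carry over. Pictures are saved under pics/ and viewed, at most 10 in all, crops included, and the job is handed in when it is done.

```bash
mkdir -p pics; cat > h.py <<'E'
import numpy as np, cv2
from cell import manip
def P(name):
    p=manip.camera_params(name); return p
def ray(p,u,v):
    f=210/np.tan(np.radians(p["fovy"])/2)
    d=np.array([(u-p["cx"])/f,(v-p["cy"])/f]); s=d.copy()
    for _ in range(30): s=d/(1+p["k1"]*(s@s))
    return np.array([s[0],s[1],1.0])
def Rm(p):
    a=np.array(p["attitude"],float)
    if a.shape==(3,3): return a
    from scipy.spatial.transform import Rotation as R
    return R.from_euler("xyz",a).as_matrix() if a.size==3 else R.from_quat(a).as_matrix()
def at(p,u,v,z):
    r=Rm(p)@ray(p,u,v); o=np.array(p["origin"],float)
    return o+r*(z-o[2])/r[2]
def proj(p,X):
    c=Rm(p).T@(np.array(X,float)-np.array(p["origin"])); s=c[:2]/c[2]; s=s*(1+p["k1"]*(s@s))
    f=210/np.tan(np.radians(p["fovy"])/2)
    return s*f+[p["cx"],p["cy"]]
def snap(name,fn,crop=None,k=1):
    im=manip.camera(name)[:,:,::-1]
    cv2.imwrite("pics/raw_"+fn,im)
    if crop: x,y,w,h=crop; im=im[y:y+h,x:x+w]
    if k!=1: im=cv2.resize(np.ascontiguousarray(im),None,fx=k,fy=k,interpolation=cv2.INTER_CUBIC)
    cv2.imwrite("pics/"+fn,im)
E
python3 - <<'E'
from h import *
s=manip.read_state();print(s)
for n in("scene","side","wrist"):print(n,P(n))
for n in("scene","side"):snap(n,n+"0.png")
a=cv2.imread("pics/scene0.png");
E
```

```text
{'clock': 0.0, 'joints': array([ 1.14238008e+00,  3.00481684e-01,  1.52156910e+00, -2.68861640e-07,
        1.32071733e+00, -6.66111584e-02]), 'qd': array([-0.00112069,  0.00100797,  0.00277091, -0.00140164,  0.0024454 ,
       -0.00062924]), 'effort': array([-1.21148416e-03, -5.31798899e+01, -3.52741599e+01,  7.08138035e-02,
        2.45516788e-02, -1.04431924e-04]), 'eef_pos': array([194.58789828, 514.1697884 , 223.68558471]), 'eef_rot': array([-3.14041978e+00, -7.79814555e-05,  2.77978758e+00]), 'wrist_force': array([ 0.05872959, -0.39912555, -0.56283256]), 'moment': array([ 0.00360279, -0.01517292,  0.03264528]), 'finger_force': 0.0, 'finger_gap': 93.84328366940423}
scene {'fovy': 44.96298401295101, 'cx': 288.2241424409682, 'cy': 208.29315495631585, 'k1': -0.0416605966978206, 'origin': array([1205.49481897, -134.00896315, 1066.06009691]), 'attitude': array([-2.46946551, -0.00492015,  1.24349127])}
side {'fovy': 42.308703384103, 'cx': 278.45824149961453, 'cy': 209.19812968023265, 'k1': 0.016591626206661603, 'origin': array([  93.85693237, -827.77408371, 1018.49647514]), 'attitude': array([-2.31304196,  0.00552558, -0.38885464])}
wrist {'fovy': 67.20464904797035, 'cx': 276.5287262357347, 'cy': 209.61879428215556, 'k1': -0.03952987799424386, 'origin': array([119.07184326, 542.85141382, 385.22228303]), 'attitude': array([2.85736337e+00, 1.06877514e-03, 1.20915734e+00])}
```

View pics/scene0.png

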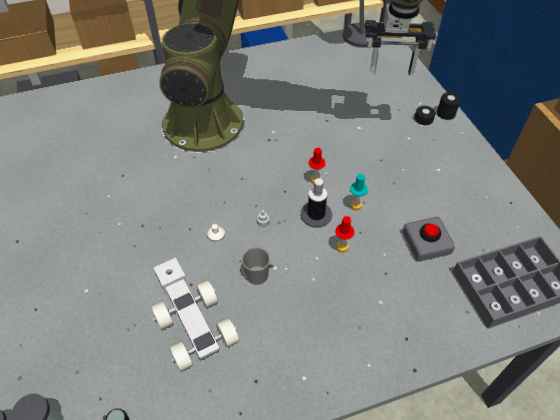

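View pics/side0.png

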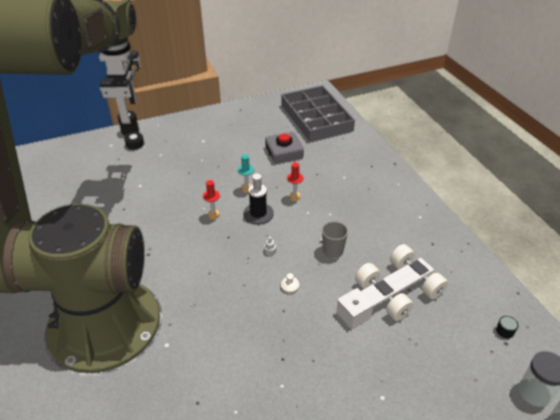

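In the scene view, four things look like gauges: red (317,160), turquoise (359,185), red (345,230), and silver on a black tube at (318,190). The silver one fits, since it is bare metal and sits in the black rest. The skate's nose is at (169,270), and the side view shows the same layout, with the gauge at (257,190) and the socket at (356,302). I'll confirm this in an enlarged montage of both views.

```bash
python3 - <<'E'
from h import *
a=cv2.imread("pics/raw_scene0.png");b=cv2.imread("pics/raw_side0.png")
def c(im,x,y): return cv2.resize(im[y:y+60,x:x+80],None,fx=5,fy=5,interpolation=cv2.INTER_CUBIC)
m=np.vstack([np.hstack([c(a,280,170),c(a,130,245)]),np.hstack([c(b,220,168),c(b,320,275)])])
cv2.imwrite("pics/m.png",m)
E
```

```text
(no output)
```

View pics/m.png

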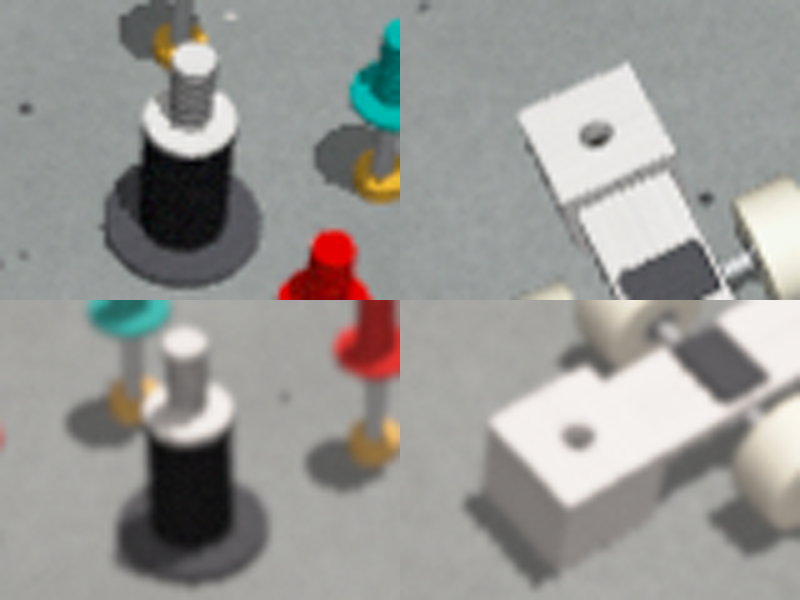

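The crop confirms it: the silver gauge has its flange on the black tube, with handle top at scene (319,181.6) and side (257.2,177). The socket is at scene (169.4,271.6) and side (355.6,302.2).

```bash
python3 - <<'E'
from h import *
s=P("scene");d=P("side")
for n,a,b,z in [("top",(318.6,181.2),(256.8,176.6),135),("flange",(317.6,194),(257.2,190),90),("sock",(169,271.2),(355.2,301.8),50),
 ("cup",(257,254),(334,230),75),("seater",(263,212),(270,239),50),("plug",(216,228),(290,277),40),("red1",(317,153),(210,186),120),("turq",(360,179),(246,160),120),("red2",(346,222),(295,168),120),("btn",(432,231),(285,139),45)]:
    print(n,at(s,*a,z).round(1),at(d,*b,z).round(1))
# nose corners scene
for x,y in [(518,115),(628,62),(676,155),(572,206)]: print(at(s,(x-400)/5+130-.4,y/5+245-.4,50).round(1))
E
```

```text
top [448.7 206.4 135. ] [450.1 201.9 135. ]
flange [451.6 205.1  90. ] [449.6 201.7  90. ]
sock [ 530.7 -193.3   50. ] [ 531.2 -196.    50. ]
cup [566.   11.4  75. ] [576.7   3.1  75. ]
seater [432.5  65.9  50. ] [428.1  57.8  50. ]
plug [436.2 -58.7  40. ] [429.1 -66.8  40. ]
red1 [343.3 243.  120. ] [331.6 229.9 120. ]
turq [462.5 312.8 120. ] [454.2 297.7 120. ]
red2 [575.8 227.2 120. ] [563.1 214.1 120. ]
btn [620.4 448.9  45. ] [631.5 445.4  45. ]
[ 509.2 -226.7   50. ]
[ 496.3 -172.    50. ]
[ 554.1 -160.6   50. ]
[ 565.7 -211.3   50. ]
```

```bash
python3 -m creep '[[0,[-34.9,-20.1,0],0],[0,[-34.9,-20.1,0],0],[0,[-34.9,-20.1,0],0],[0,[-34.9,-20.1,0],0],[0,[-34.9,-20.1,0],0],[0,[-34.9,-20.1,0],0],[0,[-34.9,-20.1,0],0],[0,[-34.9,-20.1,0],0],[0,[-34.9,-20.1,0],0],[0,[-34.9,-20.1,0],0],[0,[-34.9,-20.1,0],0],[0,[-34.9,-20.1,0],0]]' 25
python3 - <<'E'
from h import *
s=manip.read_state();print(s["eef_pos"],s["eef_rot"],s["wrist_force"],s["qd"].round(3))
p=P("wrist");print(proj(p,(450,203.5,135)),proj(p,(450,203.5,90)))
snap("wrist","w1.png")
E
```

```text
clock: 1.3
eef_pos: [449.2, 203.9, 224.2]
eef_rot: [-3.142, -0.0, 2.782]
wrist_force: [-0.6, 0.4, 0.6]
finger_gap: 47.1
finger_force: 0.0
[449.22853922 203.88999411 224.23850287] [-3.14155909e+00 -1.55561216e-04  2.78160283e+00] [-0.61374929  0.35876944  0.55636826] [-0.    -0.001 -0.004 -0.     0.    -0.002]
[276.45818188 219.24529144] [276.463354   204.89422966]
```

View pics/w1.png

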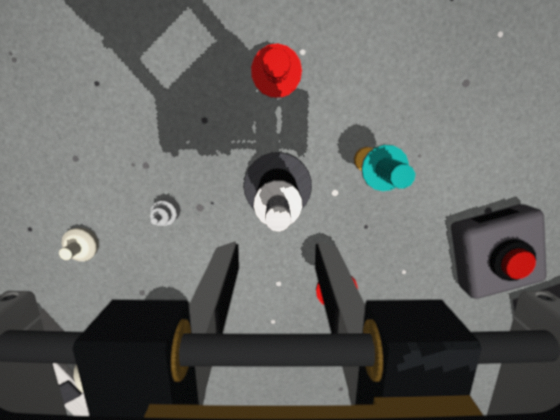

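The wrist view shows the gauge's flange at about (278,205) and handle top at about (278,219). The prediction was (276.5,219), so this agrees. I'll refine the flange ellipse with code.

```bash
python3 - <<'E'
from h import *
im=cv2.imread("pics/raw_w1.png");g=im.min(2)
p=P("wrist")
for t in(130,150,180):
    m=(g>t).astype(np.uint8);n,l,st,c=cv2.connectedComponentsWithStats(m)
    i=l[195,268] or l[205,262]; print(st[i]);
    cs,_=cv2.findContours((l==i).astype(np.uint8),0,2);k=max(cs,key=cv2.contourArea);h=cv2.convexHull(k)
    # flange: upper part of hull
    h2=h[h[:,0,1]<212]; print(h2[:,0].tolist())
    q=np.array([at(p,u,v,90)[:2] for u,v in h2[:,0]])
    A=np.c_[2*q,np.ones(len(q))];s=np.linalg.lstsq(A,(q**2).sum(1),rcond=None)[0];print(s[:2],np.sqrt(s[2]+s[:2]@s[:2]))
E
```

```text
[     0      0    560    333 117115]
[[437, 0], [527, 34], [535, 40], [540, 44], [558, 61], [559, 62], [0, 69], [3, 59], [17, 19], [38, 4], [57, 0]]
[601.65615925 142.28513637] 386.9528710573194
[ 254  186   48   50 1262]
[[292, 186], [298, 192], [301, 198], [254, 199], [255, 196], [257, 192], [260, 189], [283, 186]]
[453.80701249 203.2012664 ] 25.096671867686094
[ 254  187   48   45 1092]
[[293, 187], [297, 191], [300, 197], [301, 200], [301, 209], [254, 207], [254, 202], [255, 197], [258, 191], [259, 190], [282, 187]]
[451.85534806 203.87200142] 23.350803231210374
```

```bash
python3 -m creep '[[0,[-0.12,0.08,2],0],[0,[-0.12,0.08,4],0],[0,[-0.12,0.08,6],0],[0,[-0.12,0.08,8],0],[0,[-0.12,0.08,9.5],0],[0,[-0.12,0.08,10.9],0],[0,[-0.12,0.08,10.9],0],[0,[-0.12,0.08,10.9],0]]'
python3 -m creep '[[-0.3,[0,0,0],0],[-0.4,[0,0,0],0],[-0.5,[0,0,0],0],[-0.5,[0,0,0],0],[-0.6,[0,0,0],0],[-0.8,[0,0,0],0],[-0.8,[0,0,0],0],[-0.8,[0,0,0],0],[-0.8,[0,0,0],0]]' 25
```

```text
clock: 2.15
eef_pos: [451.2, 203.7, 115.7]
eef_rot: [3.142, 0.0, 2.781]
wrist_force: [0.4, -0.1, 0.3]
finger_gap: 47.0
finger_force: 0.0
clock: 3.05
eef_pos: [451.5, 203.2, 115.4]
eef_rot: [3.141, 0.0, 2.78]
wrist_force: [0.1, 0.9, 5.4]
finger_gap: 21.5
finger_force: 25.0
```

```bash
python3 -m creep '[[-0.8,[0,0,-0.5],0],[-0.8,[0,0,-1.5],0],[-0.8,[0,0,-3],0],[-0.8,[0,0,-5],0],[-0.8,[0,0,-7],0],[-0.8,[0,0,-9],0],[-0.8,[0,0,-11],0],[-0.8,[0,0,-12],0],[-0.8,[0,0,-12],0],[-0.8,[0,0,-12],0]]' 40
python3 - <<'E'
from h import *
s=manip.read_state();print(s["eef_pos"],s["eef_rot"],s["wrist_force"])
e=s["eef_pos"]
for n in("scene","side"):
    p=P(n);print([proj(p,(e[0],e[1],e[2]+z)).round(1) for z in(20,-100)])
    snap(n,n+"1.png")
def c(f,x,y): return cv2.resize(cv2.imread(f)[y:y+100,x:x+65],None,fx=6,fy=6,interpolation=cv2.INTER_CUBIC)
a=[]
for n in("scene","side"):
    u,v=proj(P(n),(e[0],e[1],e[2]-60)).astype(int);print(u-32,v-50);a.append(c("pics/raw_%s1.png"%n,u-32,v-50))
cv2.imwrite("pics/m1.png",np.hstack(a))
E
```

```text
clock: 4.05
eef_pos: [451.1, 203.1, 234.6]
eef_rot: [-3.141, -0.001, 2.78]
wrist_force: [0.5, 0.3, -2.1]
finger_gap: 21.4
finger_force: 40.0
[451.06430383 203.07419829 234.55176969] [-3.14094867e+00 -6.89857213e-04  2.77980582e+00] [ 0.4937652   0.27398856 -2.09696526]
[array([320.3, 147.2]), array([317.7, 182.3])]
[array([255.4, 138. ]), array([257. , 176.4])]
286 121
224 114
```

View pics/m1.png

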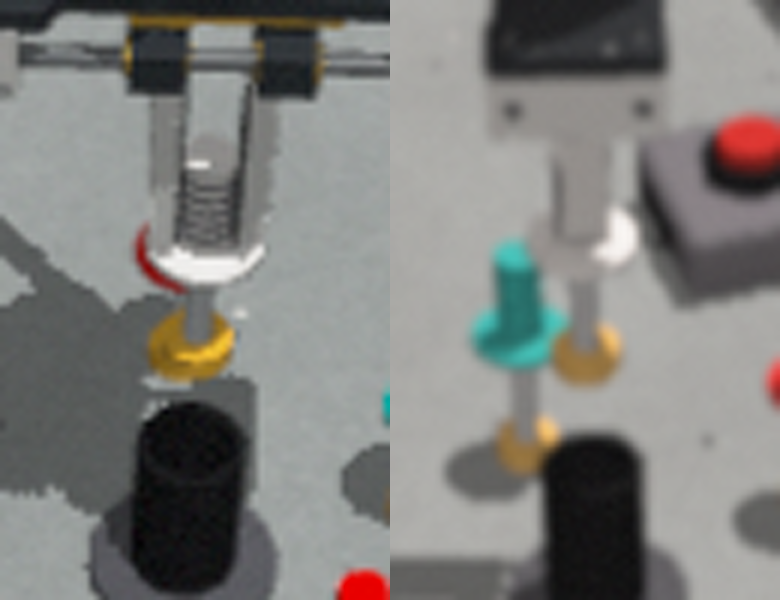

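The gauge is held upright: collar at about scene (318,178) and side (257,173), on the predicted tool axis. The tube is now empty. Next I'll move it near the socket, offset so the wrist camera can see the mouth.

```bash
python3 -m creep '[[-0.8,[-0.8,-1.6,0],0],[-0.8,[-2,-4,0],0],[-0.8,[-3.7,-7.4,0],0],[-0.8,[-5.5,-11,0],0],[-0.8,[-7.3,-14.6,0],0],[-0.8,[-9.1,-18.2,0],0],[-0.8,[-10.9,-21.8,0],0],[-0.8,[-12.7,-25.4,0],0],[-0.8,[-14.5,-29,0],0],[-0.8,[-16,-32,0],0],[-0.8,[-16.8,-33.6,0],0],[-0.8,[-17.2,-34.4,0],0]]'
python3 -m creep '[[-0.8,[0,0,0],0],[-0.8,[0,0,0],0],[-0.8,[0,0,0],0],[-0.8,[0,0,0],0]]'
python3 - <<'E'
from h import *
for _ in range(1):
    s=manip.read_state();print(s["eef_pos"],s["eef_rot"],s["wrist_force"],s["moment"])
e=s["eef_pos"];p=P("wrist")
print(p["origin"],proj(p,(532,-195.2,50)), [proj(p,(e[0],e[1],e[2]+z)).round(1) for z in(-25,-30,-81,-93,-100)])
snap("wrist","w2.png",(190,90,160,120),5)
E
```

```text
clock: 5.35
eef_pos: [490.1, -180.8, 234.2]
eef_rot: [3.142, -0.002, 2.778]
wrist_force: [-0.8, 0.9, -2.0]
finger_gap: 21.4
finger_force: 40.0
clock: 5.75
eef_pos: [490.5, -178.6, 235.4]
eef_rot: [3.142, 0.0, 2.781]
wrist_force: [0.1, -0.4, -1.1]
finger_gap: 21.2
finger_force: 40.0
[ 490.52416263 -178.62265627  235.367227  ] [3.14155041e+00 1.88152681e-04 2.78089582e+00] [ 0.10373242 -0.44510303 -1.11026301] [-6.74235490e-05  5.23560113e-02 -3.46562294e-02]
[ 414.88110065 -150.20875328  396.87535906] [275.8230735 229.4236448] [array([276.6, 249.1]), array([276.6, 246. ]), array([276.6, 221.4]), array([276.6, 216.9]), array([276.6, 214.4])]
```

View pics/w2.png

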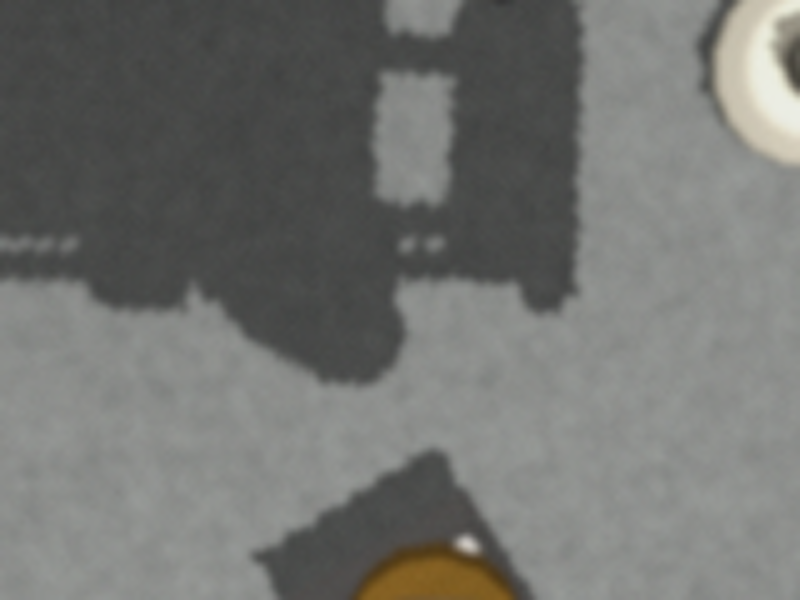

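The wrist view shows the collar hiding the nose at about (277,205), so the socket is behind the gauge. I stepped the wrong way and will go to the other side.

```bash
python3 -m creep '[[-0.8,[-1.5,0,0],0],[-0.8,[-4,0,0],0],[-0.8,[-6.5,0,0],0],[-0.8,[-8,0,0],0],[-0.8,[-9,0,0],0],[-0.8,[-9,0,0],0],[-0.8,[-9,0,0],0],[-0.8,[-9,0,0],0]]'
python3 - <<'E'
from h import *
s=manip.read_state();print(s["eef_pos"],s["eef_rot"],s["wrist_force"],s["moment"])
e=s["eef_pos"];p=P("wrist")
print(p["origin"],proj(p,(532,-195.2,50)), [proj(p,(e[0],e[1],e[2]+z)).round(1) for z in(-25,-30,-81,-93,-100)])
u,v=proj(p,(532,-195.2,50)).astype(int);print(u-60,v-40)
snap("wrist","w3.png",(int(u-60),int(v-40),130,130),4.6)
np.save("w3.npy",np.array([p["origin"],p["attitude"]]))
E
```

```text
clock: 6.6
eef_pos: [574.2, -210.9, 235.4]
eef_rot: [-3.142, 0.0, 2.78]
wrist_force: [1.1, -0.1, -2.5]
finger_gap: 21.6
finger_force: 40.0
[ 574.2477049  -210.9487898   235.44147353] [-3.14158944e+00  1.00650485e-04  2.78001992e+00] [ 1.07743335 -0.08063325 -2.46091623] [ 0.04048861 -0.02604157  0.04235686]
[ 498.64610254 -182.46560562  396.95892345] [276.39492248 151.58837723] [array([276.6, 249.1]), array([276.6, 246. ]), array([276.6, 221.4]), array([276.6, 216.9]), array([276.6, 214.4])]
216 111
```

View pics/w3.png

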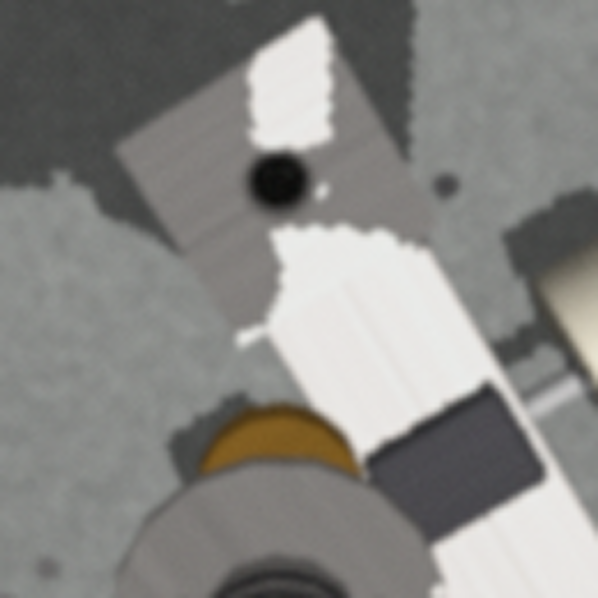

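The socket mouth is at wrist pixel (276.0,150.0) by crop. The collar's front edge is at row 198.6 and centre column 276.7, and the flange's front edge is at row 210.6. I'll work out the position from these.

```bash
python3 - <<'E'
from h import *
e=np.array([574.2477049,-210.9487898,235.44147353]);p=P("wrist")
w=np.load("w3.npy");p["origin"],p["attitude"]=w
tx=np.array([-.9353,.3538,0])
print(at(p,276.0,150.0,50))
for r,z in((15,-81.4),(15,-93.4),(23.5,-25.4),(23.5,-30.4)):
    for d in(-2,0,2): print(r,z,d,proj(p,e+tx*(r+d)+[0,0,z]).round(1))
# centroid of the dark hole
g=cv2.imread("pics/raw_w3.png").max(2)
m=(g<50).astype(np.uint8);n,l,st,c=cv2.connectedComponentsWithStats(m);i=l[150,276];print(st[i],c[i],at(p,*c[i],50))
E
```

```text
[ 530.24968322 -194.9963364    50.        ]
15 -81.4 -2 [276.6 205.8]
15 -81.4 0 [276.6 203.3]
15 -81.4 2 [276.6 200.9]
15 -93.4 -2 [276.6 201.9]
15 -93.4 0 [276.6 199.6]
15 -93.4 2 [276.6 197.2]
23.5 -25.4 -2 [276.7 216.8]
23.5 -25.4 0 [276.7 213.7]
23.5 -25.4 2 [276.7 210.6]
23.5 -30.4 -2 [276.7 214.4]
23.5 -30.4 0 [276.7 211.4]
23.5 -30.4 2 [276.7 208.4]
[271 145  11  11 101] [276.08910891 149.93069307] [ 530.21423183 -194.87950185   50.        ]
```

```bash
python3 -m creep '[[-0.8,[1.2,0,0],0],[-0.8,[2.8,-0.05,0],0],[-0.8,[4,-0.05,0],0],[-0.8,[4.62,-0.05,0],0],[-0.8,[4.62,-0.05,0],0],[-0.8,[4.62,-0.05,0],0],[-0.8,[4.62,-0.05,2],0],[-0.8,[4.62,-0.05,4],0],[-0.8,[4.62,-0.05,6],0],[-0.8,[4.62,-0.05,7],0],[-0.8,[4.62,-0.05,7.6],0],[-0.8,[4.62,-0.05,7.6],0]]'
python3 -m creep '[[-0.8,[0,0,0],0],[-0.8,[0,0,0],0]]'
python3 - <<'E'
from h import *
s=manip.read_state();e=s["eef_pos"];print(e,s["wrist_force"])
a=[]
for n in("scene","side"):
    snap(n,n+"2.png");u,v=proj(P(n),(531,-195,70)).astype(int);print(n,u-25,v-30,[proj(P(n),(e[0],e[1],e[2]+z)).round(1) for z in(-87,-100)],proj(P(n),(531,-195,50)).round(1))
    a.append(cv2.resize(cv2.imread("pics/raw_%s2.png"%n)[v-30:v+30,u-25:u+25],None,fx=8,fy=8,interpolation=cv2.INTER_CUBIC))
cv2.imwrite("pics/m2.png",np.hstack(a))
E
```

```text
clock: 7.85
eef_pos: [531.3, -195.4, 159.0]
eef_rot: [-3.142, -0.001, 2.78]
wrist_force: [0.4, 0.0, -1.5]
finger_gap: 21.5
finger_force: 40.0
clock: 8.05
eef_pos: [531.6, -195.6, 160.1]
eef_rot: [-3.142, 0.001, 2.78]
wrist_force: [-0.1, 0.2, -1.4]
finger_gap: 21.7
finger_force: 40.0
[ 531.5916924  -195.55978272  160.14465898] [-0.11145295  0.18290692 -1.39727394]
scene 141 236 [array([166.3, 266.5]), array([167.3, 269.5])] [168.3 271.5]
side 330 265 [array([356.2, 295. ]), array([355.7, 298.8])] [354.9 301.5]
```

View pics/m2.png

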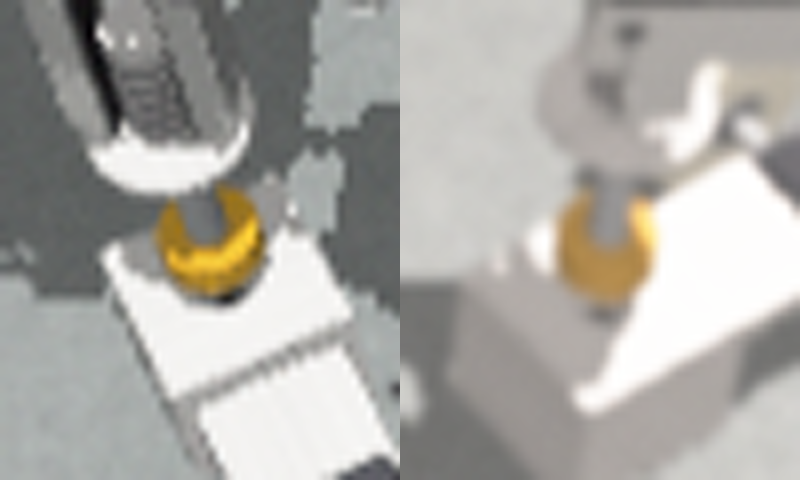

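The montage shows the rod over the nose, with the collar at scene (167.5,266) and side (355.6,295.6), about 1 mm off the socket axis. I'll make a small correction and go down slowly, watching the forces.

```bash
cat > ck.py <<'E'
import sys
from cell import manip
s=manip.read_state();f=s["wrist_force"];print(s["eef_pos"].round(1),f.round(1),s["moment"].round(2))
sys.exit(abs(f[2])>4.5 or max(abs(f[:2]))>4)
E
python3 -m creep '[[-0.8,[-0.06,-0.02,0.2],0],[-0.8,[-0.06,-0.02,0.4],0],[-0.8,[-0.06,-0.02,0.6],0],[-0.8,[-0.06,-0.02,0.7],0],[-0.8,[-0.06,-0.02,0.8],0],[-0.8,[-0.06,-0.02,0.9],0],[-0.8,[-0.06,-0.02,1.0],0]]' >o; python3 ck.py &&
python3 -m creep '[[-0.8,[0,0,0.1],0]]' >o; python3 ck.py &&
python3 -m creep '[[-0.8,[0,0,0.1],0]]' >o; python3 ck.py &&
python3 -m creep '[[-0.8,[0,0,0.1],0]]' >o; python3 ck.py &&
python3 -m creep '[[-0.8,[0,0,0.1],0]]' >o; python3 ck.py
```

```text
[ 531.7 -195.8  149.2] [ 1.2  1.3 -1.5] [ 0.07 -0.01  0.  ]
[ 531.7 -195.8  149.2] [ 1.2  1.3 -1.5] [ 0.07 -0.01  0.  ]
[ 531.7 -195.8  149.2] [ 1.2  1.3 -1.5] [ 0.07 -0.01  0.  ]
[ 531.7 -195.8  149.2] [ 1.2  1.3 -1.5] [ 0.07 -0.01  0.  ]
[ 531.7 -195.8  149.2] [ 1.2  1.3 -1.5] [ 0.07 -0.01  0.  ]False
False
False
False
False
```

```bash
sed -i 's/sys.exit(\(.*\))$/sys.exit(int(bool(\1)))/' ck.py
python3 -m creep '[[-0.8,[0,0,0.1],0]]' >o && python3 ck.py &&
python3 -m creep '[[-0.8,[0,0,0.1],0]]' >o && python3 ck.py &&
python3 -m creep '[[-0.8,[0,0,0.1],0]]' >o && python3 ck.py &&
python3 -m creep '[[-0.8,[0,0,0.1],0]]' >o && python3 ck.py
```

```text
[ 531.7 -195.8  148.2] [ 0.1 -0.1 -1.3] [ 0.   -0.01  0.01]
[ 531.7 -195.8  147.2] [-0.2  0.1 -1.5] [ 0.03 -0.01 -0.  ]
[ 531.7 -195.8  146.2] [-0.6 -0.1 -1.8] [-0.01 -0.1   0.01]
[ 531.7 -195.8  145.2] [-0.1 -0.3 -1.7] [-0.01  0.02 -0.01]
```

```bash

python3 -m creep '[[-0.8,[0,0,0.1],0],[-0.8,[0,0,0.2],0],[-0.8,[0,0,0.3],0]]' >o && python3 ck.py &&
python3 -m creep '[[-0.8,[0,0,0.1],0],[-0.8,[0,0,0.2],0],[-0.8,[0,0,0.3],0]]' >o && python3 ck.py &&
python3 -m creep '[[-0.8,[0,0,0.1],0]]' >o && python3 ck.py &&
python3 -m creep '[[-0.8,[0,0,0.07],0]]' >o && python3 ck.py &&
python3 -m creep '[[-0.8,[0,0,0.07],0]]' >o && python3 ck.py &&
python3 -m creep '[[-0.8,[0,0,0.07],0]]' >o && python3 ck.py &&
python3 -m creep '[[-0.8,[0,0,0.07],0]]' >o && python3 ck.py &&
python3 -m creep '[[-0.8,[0,0,0.07],0]]' >o && python3 ck.py &&
python3 -m creep '[[-0.8,[0,0,0.07],0]]' >o && python3 ck.py &&
python3 -m creep '[[-0.8,[0,0,0.07],0]]' >o && python3 ck.py &&
python3 -m creep '[[-0.8,[0,0,0.07],0]]' >o && python3 ck.py &&
python3 -m creep '[[-0.8,[0,0,0.07],0]]' >o && python3 ck.py &&
python3 -m creep '[[-0.8,[0,0,0.07],0]]' >o && python3 ck.py &&
python3 -m creep '[[-0.8,[0,0,0.07],0]]' >o && python3 ck.py &&
python3 -m creep '[[-0.8,[0,0,0.07],0]]' >o && python3 ck.py
```

```text
[ 531.8 -195.8  142.4] [-0.8  0.7  2.1] [0.06 0.18 0.06]
[ 531.8 -195.8  139.2] [-0.5 -0.3  1.6] [-0.    0.18  0.01]
[ 531.7 -195.8  138.2] [-0.1 -0.5  1.8] [ 0.01  0.11 -0.03]
[ 531.8 -195.8  137.5] [-0.4  0.3  2.4] [-0.    0.13 -0.02]
[ 531.8 -195.8  136.8] [-0.9 -0.1  1.6] [0.02 0.1  0.05]
[ 531.7 -195.8  136.1] [-0.7 -0.2  2.4] [ 0.    0.06 -0.01]
[ 531.8 -195.8  135.6] [-1.   0.3  5.8] [0.12 0.24 0.05]
```

```bash
python3 -m creep '[[-0.8,[0,0,0],0],[-0.8,[0,0,0],0],[-0.8,[0,0,0],0]]' >o ; python3 ck.py
```

```text
[ 531.8 -195.8  135.5] [-0.6 -0.6  3.4] [-0.01  0.15 -0.01]
```

```bash
python3 -m creep '[[-0.8,[0,0,0.02],0],[-0.8,[0,0,0.02],0],[-0.8,[0,0,0.02],0]]' >o ; python3 ck.py; python3 -m creep '[[-0.8,[0,0,0],0],[-0.8,[0,0,0],0],[-0.8,[0,0,0],0]]' >o ; python3 ck.py
```

```text
[ 531.8 -195.8  135.5] [-0.9  0.4  5.4] [0.07 0.23 0.05]
[ 531.8 -195.8  135.5] [-1.1 -0.1  5. ] [ 0.08  0.23 -0.06]
```

```bash
python3 -m creep '[[-0.8,[0,0,-0.3],0],[-0.8,[0,0,-1],0],[-0.8,[0,0,-2],0],[-0.8,[0,0,-3],0],[-0.8,[0,0,-4.5],0],[-0.8,[0,0,-6],0],[-0.8,[0,0,-8],0],[-0.8,[0,0,-9.5],0],[-0.8,[0,0,-10],0],[-0.8,[0,0,-10],0],[-0.8,[0,0,-10],0]]'
python3 -m creep '[[-0.8,[1,1.6,0],0],[-0.8,[2.6,4.2,0],0],[-0.8,[4.8,7.7,0],0],[-0.8,[7.2,11.5,0],0],[-0.8,[9.6,15.3,0],0],[-0.8,[12,19.1,0],0],[-0.8,[14.4,22.9,0],0],[-0.8,[16.8,26.7,0],0],[-0.8,[19,30.3,0],0],[-0.8,[20.6,32.9,0],0],[-0.8,[21.4,34.1,0],0],[-0.8,[21.64,34.47,0],0]]'
python3 -m creep '[[-0.8,[0,0,0],0],[-0.8,[0,0,0],0],[-0.8,[0,0,0],0],[-0.8,[0,0,0],0]]'
python3 -m creep '[[-0.8,[0,0,0],0]]'
python3 - <<'E'
from h import *
s=manip.read_state();e=s["eef_pos"];print(e,s["wrist_force"])
a=[]
for n in("scene","side"):
    snap(n,n+"3.png");x=(286,121) if n=="scene" else (224,114)
    a.append(cv2.resize(cv2.imread("pics/raw_%s3.png"%n)[x[1]:x[1]+100,x[0]:x[0]+65],None,fx=6,fy=6,interpolation=cv2.INTER_CUBIC))
cv2.imwrite("pics/m3.png",np.hstack(a))
E
```

```text
clock: 12.35
eef_pos: [531.5, -195.7, 234.6]
eef_rot: [3.142, -0.001, 2.78]
wrist_force: [-0.8, 0.2, -1.4]
finger_gap: 21.6
finger_force: 40.0
clock: 13.55
eef_pos: [450.5, 204.3, 234.8]
eef_rot: [-3.141, -0.001, 2.782]
wrist_force: [0.8, -1.3, -2.1]
finger_gap: 21.7
finger_force: 40.0
clock: 13.95
eef_pos: [451.6, 202.5, 235.3]
eef_rot: [-3.142, 0.0, 2.779]
wrist_force: [0.2, 0.6, -1.7]
finger_gap: 21.5
finger_force: 40.0
clock: 14.05
eef_pos: [451.5, 202.8, 235.3]
eef_rot: [-3.142, 0.0, 2.779]
wrist_force: [-0.2, -0.5, -0.7]
finger_gap: 21.3
finger_force: 40.0
[451.47830239 202.7533775  235.25753105] [-0.19560569 -0.5444653  -0.72513799]
```

View pics/m3.png

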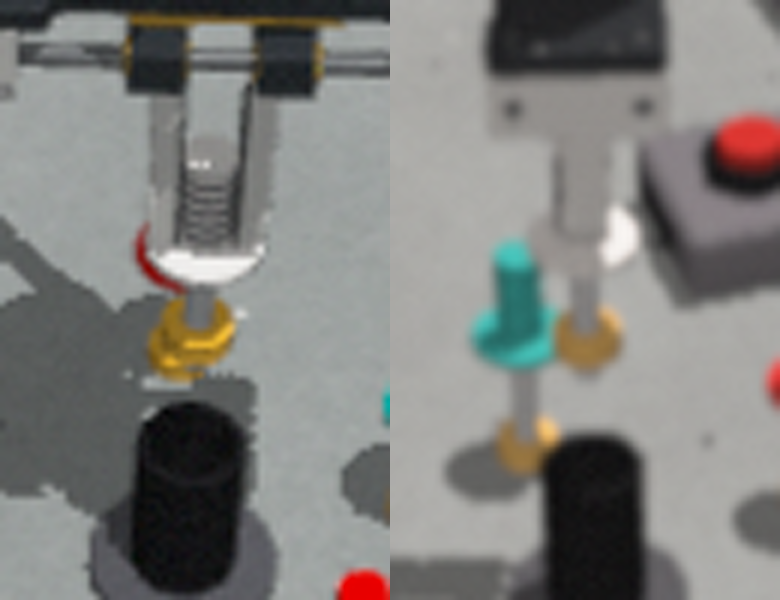

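The collar now sits higher on the rod. The gauge hangs upright over the empty tube at (190,430) in the crop, in the same place as before. Now I'll lower it.

```bash
python3 -m creep '[[-0.8,[0.01,0.04,1],0],[-0.8,[0.01,0.04,2.2],0],[-0.8,[0.01,0.04,3.4],0],[-0.8,[0.01,0.04,4.6],0],[-0.8,[0.01,0.04,5.8],0],[-0.8,[0.01,0.04,6.5],0],[-0.8,[0.01,0.04,6.5],0]]' >o; python3 ck.py &&
python3 -m creep '[[-0.8,[0,0,1],0],[-0.8,[0,0,2],0],[-0.8,[0,0,3],0],[-0.8,[0,0,4],0],[-0.8,[0,0,4.8],0],[-0.8,[0,0,5.2],0],[-0.8,[0,0,5.2],0]]' >o && python3 ck.py &&
python3 -m creep '[[-0.8,[0,0,0.1],0],[-0.8,[0,0,0.1],0]]' >o && python3 ck.py &&
python3 -m creep '[[-0.8,[0,0,0.05],0],[-0.8,[0,0,0.05],0]]' >o && python3 ck.py &&
python3 -m creep '[[-0.8,[0,0,0.05],0],[-0.8,[0,0,0.05],0]]' >o && python3 ck.py &&
python3 -m creep '[[-0.8,[0,0,0.05],0],[-0.8,[0,0,0.05],0]]' >o && python3 ck.py
```

```text
[451.  203.5 169.1] [-0.8 -0.3 -1.1] [-0.03 -0.    0.03]
[451.2 203.5 117.7] [ 0.6  0.8 -1.6] [0.02 0.03 0.07]
[451.5 203.6 117.5] [-0.1  1.  -1.6] [-0.05  0.01 -0.  ]
[451.4 203.6 116.9] [-0.9  0.8 -1. ] [-0.02  0.   -0.01]
[451.4 203.6 116.2] [-0.3  0.6 -1.4] [-0.03 -0.04 -0.06]
[451.4 203.6 115.7] [-0.5  0.4 -2. ] [ 0.03 -0.01 -0.01]
```

```bash
python3 -m creep '[[-0.8,[0,0,0.03],0],[-0.8,[0,0,0.03],0]]' >o && python3 ck.py &&
python3 -m creep '[[-0.8,[0,0,0.03],0],[-0.8,[0,0,0.03],0]]' >o && python3 ck.py &&
python3 -m creep '[[-0.8,[0,0,0.03],0],[-0.8,[0,0,0.03],0]]' >o && python3 ck.py &&
python3 -m creep '[[-0.8,[0,0,0.03],0],[-0.8,[0,0,0.03],0]]' >o && python3 ck.py
```

```text
[451.4 203.6 115.5] [-0.4  0.3 -1.5] [ 0.03  0.03 -0.02]
[451.4 203.6 115.5] [-2.9 -1.   5.6] [-0.22  0.51  0.01]
```

```bash
python3 -m creep '[[-0.4,[0,0,0],0],[-0.3,[0,0,0],0],[-0.1,[0,0,0],0],[0,[0,0,0],0],[0,[0,0,0],0],[0,[0,0,0],0]]'
python3 -m creep '[[0,[0,0,-0.5],0],[0,[0,0,-1.5],0],[0,[0,0,-3],0],[0,[0,0,-5],0],[0,[0,0,-8],0],[0,[0,0,-11],0],[0,[3,0,-13],0],[0,[6,0,-13],0],[0,[9,0,-13],0],[0,[12,0,-13],0],[0,[12,0,-13],0],[0,[12,0,-13],0]]'
python3 - <<'E'
from h import *
a=[]
for n in("scene","side"):
    snap(n,n+"4.png");x=(280,150) if n=="scene" else (220,148)
    a.append(cv2.resize(cv2.imread("pics/raw_%s4.png"%n)[x[1]:x[1]+80,x[0]:x[0]+80],None,fx=5,fy=5,interpolation=cv2.INTER_CUBIC))
cv2.imwrite("pics/m4.png",np.hstack(a))
E
```

```text
clock: 17.35
eef_pos: [451.4, 203.6, 115.1]
eef_rot: [-3.142, -0.0, 2.78]
wrist_force: [-0.1, 0.3, -0.2]
finger_gap: 47.5
finger_force: 0.0
clock: 18.55
eef_pos: [339.2, 246.3, 246.1]
eef_rot: [3.14, 0.001, 2.781]
wrist_force: [-0.8, 1.1, -0.1]
finger_gap: 47.1
finger_force: 0.0
```

View pics/m4.png

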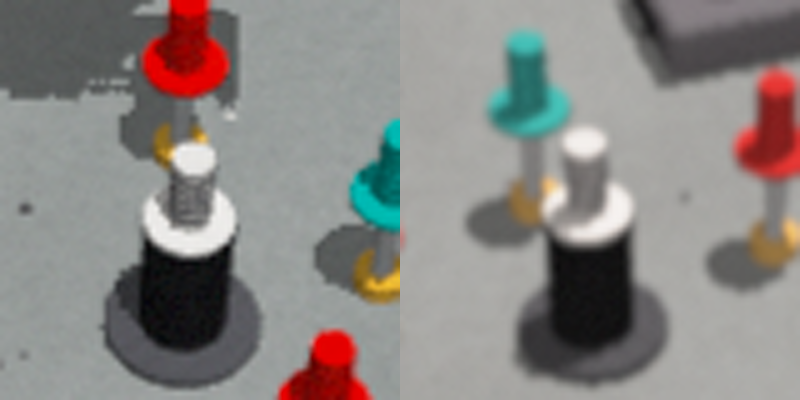

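The gauge stands upright in its rest, with the flange on the rim (handle top at scene (318.6,181), as at the start), and the robot is clear. I'm handing in.

```bash
python3 -c "
from cell import manip
print(manip.sign_off())"
```

```text
the job is handed in; nothing more can be done
None
```

I measured the socket at about 14.7 mm deep, set the gauge back upright in its rest with the collar left at that reading, and handed the job in; no verdict came back.

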